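# Open the polish jar in its brace block

### The job

Take the square jar of shoe polish from the round tray and lower it gently, upright and with its cap still on, fully home into the square recess of the wooden block, which stops it from turning. Then unscrew the tight cap anticlockwise, turning only until the threads let go, and lift it straight off, leaving the jar seated in the block. Finish while still holding the cap in the gripper, level, a few centimetres straight above the open jar, and leave the keys, the glass paperweight and the bicycle light where they lie on the tray.

Things in the scene. Friction and masses are not known exactly. Their poses are not given: they have to be found in the camera images.
- jar_center (a point): Blue-glazed stoneware jar, loose, 0.2 to 0.4 kg: square body 48 x 48 mm, 46 mm high; this point is the body's centre, 23 mm above its underside and 23 mm below its flat shoulder. x and y are square to the flat sides, z up. It starts upright on the tray, capped, and can be carried by the cap.
- jar: The same jar; origin at the centre of its underside. A round neck of 41 mm diameter rises 20 mm above the shoulder, with three short threads and in its mouth a spring seal that pushes up on the closed cap with about 17 N. Unbraced, the jar turns with its cap.
- cap_center (a point): Round black ribbed plastic cap, 58 mm diameter, 26 mm high, 0.05 kg; this point is its centre, 13 mm below its flat top and 13 mm above its rim, z up. Screwed down it is on the jar's axis (1 mm side play), 38.5 mm above jar_center, its rim 2 mm above the jar's shoulder. Rim and seal are clear of each other when it is lifted 27 mm.
- cap: The same cap; origin at the centre of its lower rim. Turning takes up to 0.5 N m; anticlockwise from above it rises 2.5 mm per rad and is free after about 60 degrees against the jar (a seated jar first takes up to 5 degrees of slack). At about 100 degrees its lugs hit the next threads, too far: turn about 80, then lift. Once free the seal holds it up 3 mm.
- cap_mark (a point): Point on the side of the cap, 29 mm from its axis at half its height, below the end of the small raised metal pointer on the cap's top; it starts on the jar's +x side and shows how far the cap is turned against the jar.
- recess (a point): Centre of the floor of the square recess in the wooden brace block (fixed, 110 x 110 mm, 30 mm high). Recess 52 x 52 mm, 20 mm deep, floor 10 mm above the bench; x and y square to its walls, z up. The jar fits any of four ways round, 2 mm spare on each side; fully home, jar_center is 23 mm above this point.
- tray: round aluminium tray, fixed to the bench, 334 mm across, floor 3 mm above the bench, rim 9 mm above the bench; origin at the centre of its underside. The jar stands near its middle, the bystanders around it.
- key_a: larger brass key, about 53 x 24 x 4 mm, lying flat on the tray; origin under the middle of its round bow, x along the blade. Bystander.
- key_b: smaller brass key, about 45 x 20 x 4 mm, lying flat on the tray; origin under the middle of its round bow, x along the blade. Bystander.
- paperweight: clear glass dome paperweight, 56 mm across, 32 mm high, on the tray; origin at the centre of its underside. Bystander.
- bike_light: red plastic bicycle light, a rounded block 50 x 30 x 24 mm, on the tray; origin at the centre of its underside, x along its length. Bystander.
There are look-alikes about, which are no part of the job. Of the things that look like the cap, the smaller one is meant. Of the things shaped like the jar, the blue one is meant.

How it is judged (in metres and radians):
On the way, in this order (a step that is already met when the one before it is completed fails the run):
1. the jar stands fully home in the recess with its cap still screwed on (horizontal distance between jar_center and recess below 0.005 m and z of jar_center in the frame of recess below 0.0255 m and angle between jar_center's own z axis and vertical below 0.06 rad and z of cap_center in the frame of jar_center below 0.0405 m and x of cap_mark in the frame of jar_center above 0.022 m), for 0.2 s.
2. the cap is turned free and lifted off while the jar stays seated (horizontal distance between jar_center and recess below 0.005 m and z of jar_center in the frame of recess below 0.0255 m and angle between jar_center's own z axis and vertical below 0.06 rad and z of cap_center in the frame of jar_center above 0.05 m), for 0.1 s.
At the end, for the whole second after the job is handed in: The jar is upright and fully home in the recess (within 5 mm sideways and 2.5 mm of the floor), the cap is gripped by the fingers, level within 0.15 rad, at rest, 15 to 72 mm above its closed height, within 15 mm of the jar's axis, and touches the jar nowhere; the robot does not touch the jar (horizontal distance between jar_center and recess below 0.005 m and z of jar_center in the frame of recess below 0.0255 m and angle between jar_center's own z axis and vertical below 0.06 rad and z of cap_center in the frame of jar_center between 0.053 and 0.11 m and horizontal distance between cap_center and jar_center below 0.015 m and angle between cap_center's own z axis and vertical below 0.15 rad and contact force between the fingers and cap above 1 N and contact force between each of cap, the arm, the fingers and jar below 0.05 N and linear speed of cap below 0.02 m/s); the arm keeps its last pose, push and grip.
It fails at once if a key, the paperweight or the bicycle light is moved more than 25 mm (distance of any of key_a, key_b, paperweight, bike_light from where it was at the start of the episode above 0.025 m).
It fails at once if the jar is tipped more than 25 degrees (angle between jar_center's own z axis and vertical above 0.44 rad).
It fails at once if the jar is dropped (faster than 0.5 m/s close to the bench) (linear speed of jar above 0.5 m/s and height (world z) of jar_center below 0.075 m).
It fails at once if the cap is turned on hard against the next threads (more than about 100 degrees) while still on the neck (x of cap_mark in the frame of jar_center below -0.005 m and z of cap_center in the frame of jar_center below 0.046 m).
It also fails if it takes over 42 s, if anything falls off the work surface, if the arm or the gripper's body presses on something with over 40 N, if the wrist force passes 120 N, or if a joint passes its speed limit or range.

### The arm

A 6-joint arm with a two-finger parallel gripper is mounted at the origin on the work surface. World frame = base frame: x ahead of the robot, y to its left, z up, the work surface at z = 0. Lengths are in mm, angles in rad, forces in N, time in s.
With the tool pointing down it reaches from about 350 to 775 mm from the base axis. Payload 7.3 kg.
Tool frame: the origin (TCP) lies between the finger pads; the fingertips stand tcp_to_tips ahead of it and the grasp point (between the pads) lies 5 mm behind it (tcp_to_tips is the distance from the TCP to the fingertips, in mm); z points along the fingers, x is the direction in which the jaws open and shut, and the axes are right-handed (so a half turn about z gives the same grasp; the last joint's range is limited). The gripper opens to 92 mm and grips with 3 to 60 N. Pads are 19 mm wide; open, the fingers measure 130 mm over their backs; the gripper's body (75 mm by 190 mm) begins 47 mm behind the grasp point.
Start: joints at [-1.255, 0.342, 1.524, -0, 1.275, -0.146], TCP at [233.943, -470.015, 240.741] pointing down, gripper open.
Joint ranges: [-2.53, 2.53], [-0.77, 2.02], [0.04, 2.7], [-1, 4.14], [0.28, 2.66], [-3.11, 3.11]. Speed limits (rad/s): [2.57, 2.57, 3.14, 3.14, 3.14, 3.14].

### API

Orientations are given as [roll, pitch, yaw] about the fixed x, y, z axes, in that order (R = Rz(yaw) Ry(pitch) Rx(roll)).
In Python, from plant import * gives the robot as it stands.
- The arm moves only by the tool drive_tool, never from a script. Its argument "deltas" is a list of rows, each an object of numbers: "hand": the gripper's target within -1 to 1 (shut at 1, half-way at 0, fully open at -1); "tx", "ty", "tz": the shift along the tool's x, y, z each as a share of 4 cm, from -1 to 1; "wx", "wy", "wz": the turn, a rotation vector about the tool's x, y, z each as a share of 5 degrees, from -1 to 1. In form: [{"hand": .., "tx": .., "ty": .., "tz": .., "wx": .., "wy": .., "wz": ..}, ...]. A call has 1 to 20 rows; each row shifts and turns the commanded pose from where the row before left it, along the tool's axes as they then stand; what a row does not reach is not made up. A row lasts 1/12 s, in which the tool goes at most 41.7 mm and 7.16 degrees, less where a joint would pass 70% of its speed; a pose out of reach is approached as far as the arm can. A call with a number of a shift or a turn outside -1 to 1 is refused whole. A call with a gripper value outside its range is refused whole. The fingers move at their own pace and stop on an object; the grip force is fixed at half the most. Time passes only in rows, so rows that do not move let the fingers close. It gives the time, the measured TCP pose, the force and the opening at its end, in the units of the state.
- get_obs(): the state, without advancing time (a new reading comes with each control period).
- capture(name): name is "scene" or "top" or "wrist"; returns the picture (384x512x3 uint8, red, green, blue); there is no depth.
- camera_model(name): a dict with "fx", "fy", "cx", "cy" (pixels), "D" ([k1, k2, p1, p2, k3] as OpenCV has them; the pictures are not rectified), "rvec" (rotation vector, rad) and "tvec" (3), from world to camera coordinates, as OpenCV has them. Camera axes: x right, y down, z forward; pixel columns grow to the right and rows downward; lengths in mm; the calibration is good to about 2 mm. A picture is of the moment at which its call begins: read the wrist's pose just before it. camera_model takes no time and is no camera call; for the wrist camera it gives the pose at the moment of the call.
- close_job(): hands the job in, once; it reports no verdict.
The state is a dict: "time": time; "joint_positions": joint angles; "dq": joint speeds; "tau": joint torques, N m; "tool_pos": TCP position; "tcp_rot": TCP orientation; "contact_force": force on the tool from outside, world axes, zero at the start; "moment": the same for the moment, N m; "grip_width": finger opening in mm.
Only numpy, scipy, OpenCV 4.12 (cv2) and the standard library are available. Lean on these libraries where they do the work, as an engineer would, in place of code of your own. Each camera call takes 0.05 s, during which the arm holds its last target.

## Working session

There is one attempt and no reset: what is moved stays moved. The work goes in short steps, Python scripts to look and compute and a tool call to move; the robot and the scene stay as the last step left them, time stands still between calls to the robot, and variables do not carry over. Pictures are saved under pics/ and viewed, and the job is handed in when it is done.

Besides the shell and the picture viewer there is one more tool, called after "Request:" as name(argument=value, ...) on one line, values as JSON. drive_tool: Moves the arm, as the interface text tells. Its arguments: {"type":"object","properties":{"deltas":{"type":"array","items":{"type":"object","properties":{"hand":{"type":"number"},"tx":{"type":"number"},"ty":{"type":"number"},"tz":{"type":"number"},"wx":{"type":"number"},"wy":{"type":"number"},"wz":{"type":"number"}}}}},"required":["deltas"]}

```bash
ls; mkdir -p pics; python3 - <<'E'
from plant import *
import cv2
print(get_obs())
for n in ("scene","top","wrist"):
    print(n,camera_model(n))
    cv2.imwrite(f"pics/{n}0.png",cv2.cvtColor(capture(n),cv2.COLOR_RGB2BGR))
E
```

```text
pics
{'time': 0.0, 'joint_positions': array([-1.25500949e+00,  3.42725832e-01,  1.52502054e+00, -4.60701808e-05,
        1.27539324e+00, -1.45986793e-01]), 'dq': array([ 0.00026134, -0.00014687,  0.00127424, -0.00099836, -0.00079799,
       -0.00082261]), 'tau': array([-2.27069642e-03, -4.31250179e+01, -2.44225574e+01,  7.16648530e-02,
        5.58863988e-02, -1.41189844e-04]), 'tool_pos': array([ 233.79895833, -469.63365724,  240.04210462]), 'tcp_rot': array([-3.14141120e+00,  1.53691405e-03, -1.10900911e+00]), 'contact_force': array([0.3597299 , 0.26162369, 0.2405308 ]), 'moment': array([ 0.07178625, -0.02825996,  0.00342689]), 'grip_width': 91.82034352103442}
scene {'fx': 450.92712916986915, 'fy': 450.92712916986915, 'cx': 259.6216749271812, 'cy': 192.18668821684486, 'D': array([0.01525457, 0.        , 0.        , 0.        , 0.        ]), 'rvec': array([ 0.73171578,  2.44320282, -1.32616335]), 'tvec': array([ 348.3191888 , -103.76138741, 1540.07967054])}
top {'fx': 480.73358040536726, 'fy': 480.73358040536726, 'cx': 249.17236434494603, 'cy': 195.57417398680678, 'D': array([-0.09090397,  0.        ,  0.        ,  0.        ,  0.        ]), 'rvec': array([ 2.18277304, -2.19363179,  0.05842414]), 'tvec': array([  54.42851254,  462.35997378, 1568.92274934])}
wrist {'fx': 275.1499855159364, 'fy': 275.1499855159364, 'cx': 253.51228387807524, 'cy': 194.36032633342444, 'D': array([-0.03046768,  0.        ,  0.        ,  0.        ,  0.        ]), 'rvec': array([-2.43629042,  1.50688152,  0.23980085]), 'tvec': array([-525.67424046,  -38.9225265 ,  390.41546193])}
```

View pics/scene0.png

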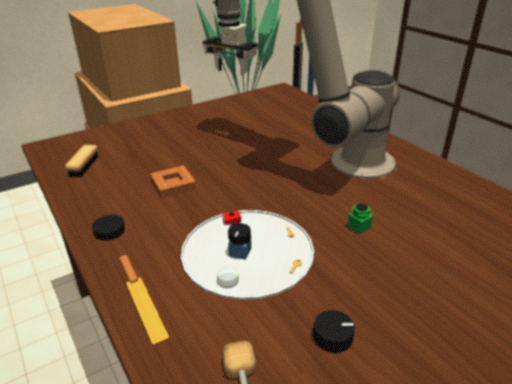

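View pics/top0.png

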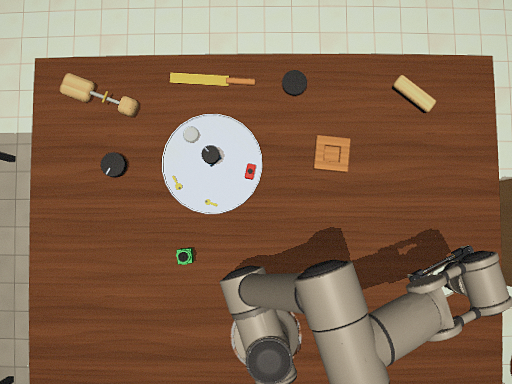

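View pics/wrist0.png

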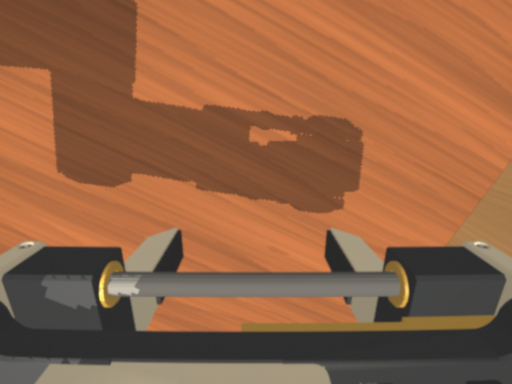

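The top view shows these things that could be mistaken for the target:
- **Like the cap:** the capped jar on the tray (210,155), a large knob with a pointer (113,165) and a black disc (294,83).
- **Like the jar:** the green jar (184,256).

The target is the blue jar with the small cap at (210,155), on the tray. The brace block is at (332,153).

```bash
cat > h.py <<'E'
from plant import *
import numpy as np, cv2
def cast(cm,uv,z):
    K=np.array([[cm['fx'],0,cm['cx']],[0,cm['fy'],cm['cy']],[0,0,1]])
    p=cv2.undistortPoints(np.array(uv,float).reshape(-1,1,2),K,cm['D']).reshape(-1,2)
    R,_=cv2.Rodrigues(cm['rvec']);t=cm['tvec']
    C=-R.T@t; d=np.c_[p,np.ones(len(p))]@R
    return C+d*((z-C[2])/d[:,2])[:,None]
def proj(cm,P):
    K=np.array([[cm['fx'],0,cm['cx']],[0,cm['fy'],cm['cy']],[0,0,1]])
    return cv2.projectPoints(np.array(P,float).reshape(-1,1,3),cm['rvec'],cm['tvec'],K,cm['D'])[0].reshape(-1,2)
def blob(mask,roi):
    u0,v0,u1,v1=roi; m=np.zeros(mask.shape,np.uint8); m[v0:v1,u0:u1]=mask[v0:v1,u0:u1]
    c=max(cv2.findContours(m.astype(np.uint8),cv2.RETR_EXTERNAL,cv2.CHAIN_APPROX_NONE)[0],key=cv2.contourArea)
    return c
E
python3 - <<'E'
from h import *
im=cv2.imread('pics/top0.png'); sc=cv2.imread('pics/scene0.png')
a=cv2.resize(im[100:220,155:355],None,fx=4,fy=4,interpolation=cv2.INTER_CUBIC)
b=cv2.resize(sc[200:300,170:325],None,fx=5,fy=5,interpolation=cv2.INTER_CUBIC)
cv2.imwrite('pics/ct.png',a);cv2.imwrite('pics/cs.png',b)
cm=camera_model('top')
g=im.max(2)
c=blob(g<110,(195,140,225,172));(x,y),r=cv2.minEnclosingCircle(c)
print('cap px',x,y,r,cast(cm,[[x,y],[x+r,y]],75))
hsv=cv2.cvtColor(im,cv2.COLOR_BGR2HSV)
print(hsv[140,325],hsv[130,300])
t=blob(g>150,(150,100,270,230));(x,y),r=cv2.minEnclosingCircle(t);print('tray',x,y,r,cast(cm,[[x,y],[x+r,y]],9))
w=blob((g>130),(305,125,360,180));rr=cv2.minAreaRect(w);print('block',rr,cast(cm,cv2.boxPoints(rr),30),cast(cm,[rr[0]],30))
print(hsv[153,315:350,:].tolist())
E
```

```text
cap px 211.1923065185547 154.73077392578125 10.3383150100708 [[590.00312933 172.18580847  75.        ]
 [589.78027857 139.20214412  75.        ]]
[ 15 158 198] [ 10 161 125]
tray 211.34860229492188 163.17672729492188 50.534027099609375 [[571.35062625 177.26602656   9.        ]
 [570.36054108   9.48595497   9.        ]]
block ((332.1955261230469, 152.94720458984375), (34.700130462646484, 34.08386993408203), 5.440331935882568) [[ 550.13744495 -158.35392443   30.        ]
 [ 662.47190141 -170.70067871   30.        ]
 [ 651.290218   -284.81784124   30.        ]
 [ 538.86751721 -271.81638554   30.        ]] [[ 600.50532826 -221.30083774   30.        ]]
[[13, 156, 147], [14, 154, 200], [15, 151, 210], [15, 153, 207], [15, 150, 208], [15, 152, 208], [15, 156, 207], [14, 149, 210], [14, 149, 197], [14, 152, 188], [14, 163, 189], [14, 151, 193], [15, 164, 188], [14, 149, 193], [15, 159, 191], [14, 160, 191], [14, 152, 194], [14, 155, 193], [14, 151, 193], [15, 152, 195], [14, 155, 194], [15, 160, 191], [15, 155, 196], [15, 156, 203], [13, 165, 130], [13, 162, 146], [14, 153, 197], [14, 156, 198], [14, 146, 198], [14, 156, 196], [14, 147, 198], [14, 159, 194], [15, 157, 196], [15, 145, 209], [12, 158, 137]]
```

View pics/ct.png

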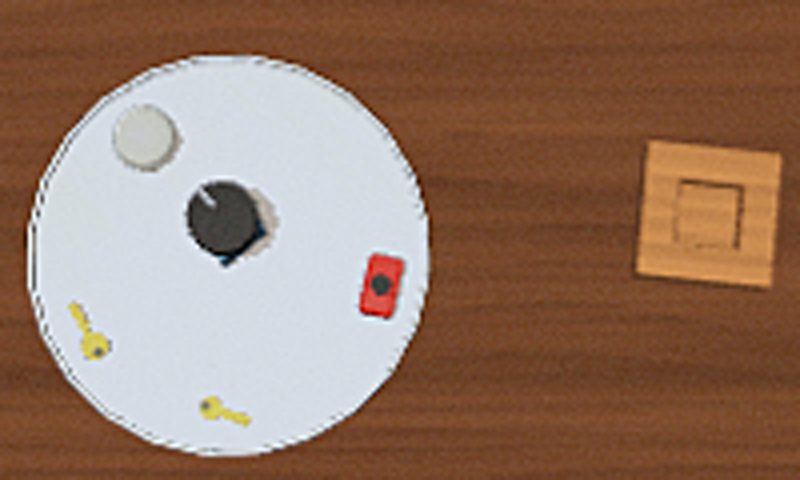

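View pics/cs.png

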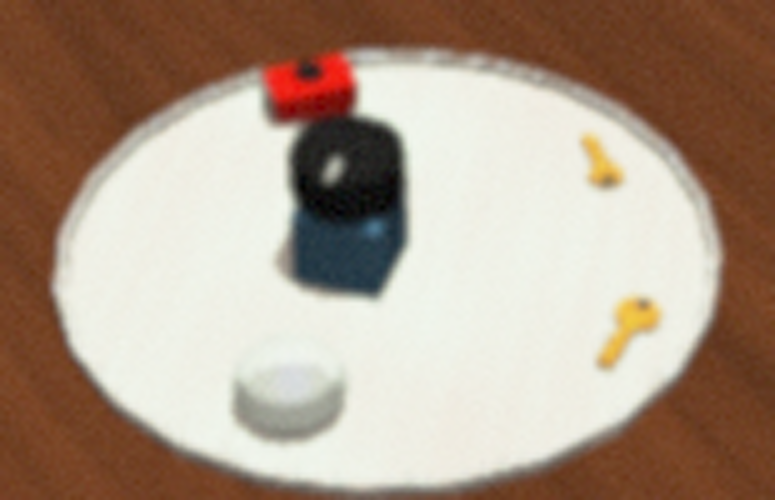

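```bash
python3 - <<'E'
from h import *
import plant
print([n for n in dir(plant) if not n.startswith('__')])
print(globals().get('tcp_to_tips'))
from scipy.spatial.transform import Rotation as Ro
o=get_obs();T=Ro.from_euler('xyz',o['tcp_rot']).as_matrix()
cm=camera_model('wrist');R,_=cv2.Rodrigues(cm['rvec']);C=-R.T@cm['tvec']
print('cam in tool',T.T@(C-o['tool_pos'])); print((R@T))
im=cv2.imread('pics/top0.png');ct=camera_model('top')
print('mark',cast(ct,[[155+203/4,100+186/4],[155+213/4,100+207/4]],78))
print('paper,light',cast(ct,[[155+145/4,100+137/4],[155+381/4,100+285/4]],15))
E
```

```text
['Unreachable', 'camera_model', 'capture', 'close_job', 'get_obs', 'tcp_to_tips']
14.0
cam in tool [   0.96688306  -84.30930794 -142.85781967]
[[ 9.99999159e-01 -1.03630247e-03 -7.79901839e-04]
 [ 7.43864503e-04  9.50847970e-01 -3.09657205e-01]
 [ 1.06246661e-03  3.09656364e-01  9.50847941e-01]]
mark [[616.12728743 189.33111164  78.        ]
 [599.19605019 181.32141191  78.        ]]
paper,light [[667.97321967 243.89246268  15.        ]
 [542.97938461  48.18560588  15.        ]]
```

Request:
drive_tool(deltas=[{"hand":-1,"tx":-0.06,"ty":-0.45},{"hand":-1,"tx":-0.125,"ty":-0.915},{"hand":-1,"tx":-0.125,"ty":-0.915},{"hand":-1,"tx":-0.125,"ty":-0.915},{"hand":-1,"tx":-0.125,"ty":-0.915},{"hand":-1,"tx":-0.125,"ty":-0.915},{"hand":-1,"tx":-0.125,"ty":-0.915},{"hand":-1,"tx":-0.125,"ty":-0.915},{"hand":-1,"tx":-0.125,"ty":-0.915},{"hand":-1,"tx":-0.125,"ty":-0.915},{"hand":-1,"tx":-0.125,"ty":-0.915},{"hand":-1,"tx":-0.125,"ty":-0.915},{"hand":-1,"tx":-0.06,"ty":-0.46},{"hand":-1},{"hand":-1},{"hand":-1}])

```text
invalid input
```

```bash
python3 - <<'E'
from h import *
o=get_obs();print(o['time'],o['tool_pos'],o['tcp_rot'],o['dq'])
cm=camera_model('wrist');np.save('cmA.npy',cm,allow_pickle=True)
im=cv2.cvtColor(capture('wrist'),cv2.COLOR_RGB2BGR);cv2.imwrite('pics/wA.png',im)
print(proj(cm,[[600,-221,10],[600,-221,30]]))
E
```

```text
0.15 [ 233.85567939 -469.72499223  240.18552419] [-3.14140807e+00  1.18478986e-03 -1.10898010e+00] [-8.91878643e-05 -3.22865435e-03 -3.98447776e-03 -1.15557028e-03
 -2.11964952e-03 -1.50703910e-03]
[[ 193.12709208 -259.91834466]
 [ 189.1520052  -283.13509318]]
```

View pics/wA.png

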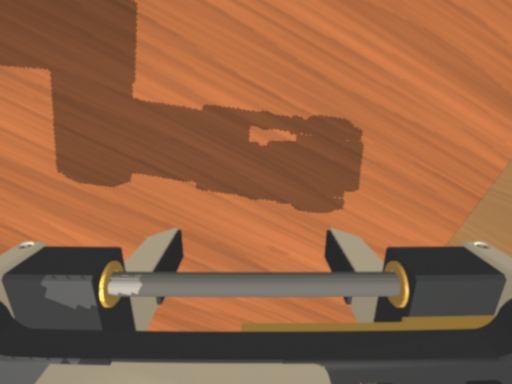

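Every row probably needs all seven numbers.

Request:
drive_tool(deltas=[{"hand":-1,"tx":-0.06,"ty":-0.45,"tz":0,"wx":0,"wy":0,"wz":0},{"hand":-1,"tx":-0.125,"ty":-0.915,"tz":0,"wx":0,"wy":0,"wz":0},{"hand":-1,"tx":-0.125,"ty":-0.915,"tz":0,"wx":0,"wy":0,"wz":0},{"hand":-1,"tx":-0.125,"ty":-0.915,"tz":0,"wx":0,"wy":0,"wz":0},{"hand":-1,"tx":-0.125,"ty":-0.915,"tz":0,"wx":0,"wy":0,"wz":0},{"hand":-1,"tx":-0.125,"ty":-0.915,"tz":0,"wx":0,"wy":0,"wz":0},{"hand":-1,"tx":-0.125,"ty":-0.915,"tz":0,"wx":0,"wy":0,"wz":0},{"hand":-1,"tx":-0.125,"ty":-0.915,"tz":0,"wx":0,"wy":0,"wz":0},{"hand":-1,"tx":-0.125,"ty":-0.915,"tz":0,"wx":0,"wy":0,"wz":0},{"hand":-1,"tx":-0.125,"ty":-0.915,"tz":0,"wx":0,"wy":0,"wz":0},{"hand":-1,"tx":-0.125,"ty":-0.915,"tz":0,"wx":0,"wy":0,"wz":0},{"hand":-1,"tx":-0.125,"ty":-0.915,"tz":0,"wx":0,"wy":0,"wz":0},{"hand":-1,"tx":-0.06,"ty":-0.46,"tz":0,"wx":0,"wy":0,"wz":0},{"hand":-1,"tx":0,"ty":0,"tz":0,"wx":0,"wy":0,"wz":0},{"hand":-1,"tx":0,"ty":0,"tz":0,"wx":0,"wy":0,"wz":0}])

```text
time: 1.45
tool_pos: [600.6, -220.0, 239.9]
tcp_rot: [3.14, 0.001, -1.107]
contact_force: [-0.1, -0.7, 0.0]
grip_width: 92.2
```

```bash
cat > look.py <<'E'
import sys
from h import *
n=sys.argv[1]
o=get_obs();print(o['time'],o['tool_pos'],o['tcp_rot'],abs(o['dq']).max(),o['contact_force'],o['grip_width'])
cm=camera_model('wrist');np.save(f'cm{n}.npy',cm,allow_pickle=True)
im=cv2.cvtColor(capture('wrist'),cv2.COLOR_RGB2BGR);cv2.imwrite(f'pics/w{n}.png',im)
E
python3 look.py B
```

```text
1.45 [ 600.594729   -220.02947331  239.88365409] [ 3.14049176e+00  7.94980604e-04 -1.10691811e+00] 0.0419007264781535 [-0.08315694 -0.71300259  0.0229836 ] 92.23802494510076
```

View pics/wB.png

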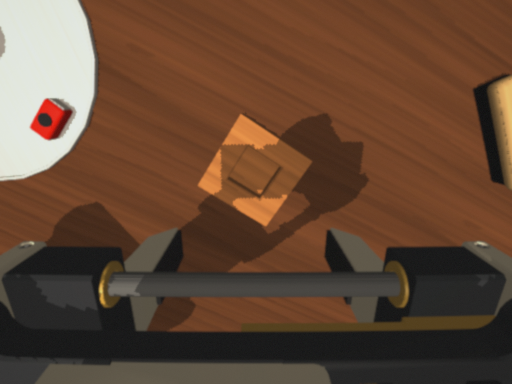

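The block is at about (255,170), with the recess in its middle partly in the gripper's shadow. I'll enlarge it to pick out the edges.

```bash
python3 - <<'E'
from h import *
im=cv2.imread('pics/wB.png')
c=cv2.resize(im[105:235,185:325],None,fx=5,fy=5,interpolation=cv2.INTER_CUBIC)
c=np.clip(c.astype(float)*1.6,0,255).astype(np.uint8)
cv2.imwrite('pics/cB.png',cv2.resize(c,(646,600)))
E
```

```text
(no output)
```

View pics/cB.png

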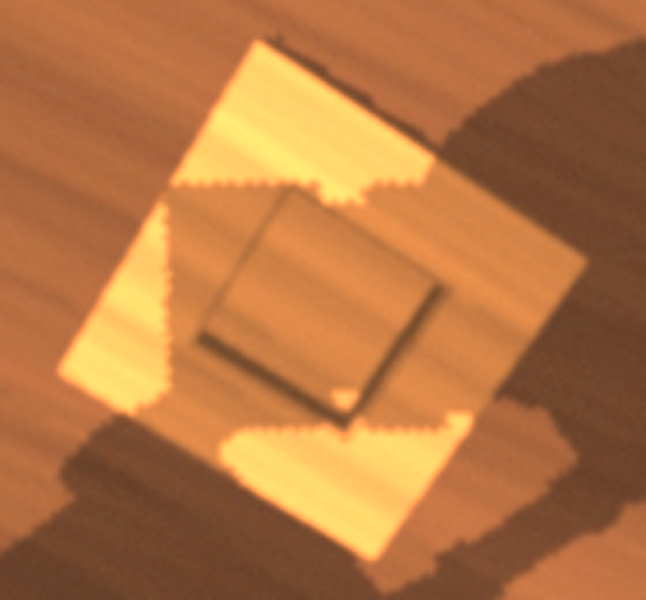

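```bash
python3 - <<'E'
from h import *
cm=np.load('cmB.npy',allow_pickle=True).item()
o=np.array([185,105]);s=646/140
for nm,q in (('outer',[(260,38),(588,260),(373,562),(58,372)]),('recess',[(288,190),(443,288),(347,426),(200,338)])):
    P=cast(cm,np.array(q)/s+o,30);print(nm,P.mean(0).round(1))
    d=np.roll(P,-1,0)-P
    print(P.round(1).tolist(),np.linalg.norm(d,axis=1).round(1),np.degrees(np.arctan2(d[:,1],d[:,0])).round(1))
E
```

```text
outer [ 599.7 -222.9   30. ]
[[660.9, -174.3, 30.0], [648.3, -283.1, 30.0], [538.6, -271.8, 30.0], [551.1, -162.5, 30.0]] [109.5 110.3 110.  110.5] [-96.6 174.1  83.5  -6.1]
recess [ 600.9 -222.3   30. ]
[[628.0, -198.9, 30.0], [622.8, -250.4, 30.0], [573.9, -244.8, 30.0], [578.7, -195.0, 30.0]] [51.7 49.3 50.  49.4] [-95.7 173.6  84.5  -4.5]
```

Block centre from the wrist camera is (600.0, -222.7) with yaw -6.3°. The sides measure 110 mm as they should, and the top camera agrees within 1.5 mm. Next I'll look at the jar from above.

Request:
drive_tool(deltas=[{"hand":-1,"tx":-0.4,"ty":-0.19,"tz":0,"wx":0,"wy":0,"wz":0},{"hand":-1,"tx":-0.807,"ty":-0.377,"tz":0,"wx":0,"wy":0,"wz":0},{"hand":-1,"tx":-0.807,"ty":-0.377,"tz":0,"wx":0,"wy":0,"wz":0},{"hand":-1,"tx":-0.807,"ty":-0.377,"tz":0,"wx":0,"wy":0,"wz":0},{"hand":-1,"tx":-0.807,"ty":-0.377,"tz":0,"wx":0,"wy":0,"wz":0},{"hand":-1,"tx":-0.807,"ty":-0.377,"tz":0,"wx":0,"wy":0,"wz":0},{"hand":-1,"tx":-0.807,"ty":-0.377,"tz":0,"wx":0,"wy":0,"wz":0},{"hand":-1,"tx":-0.807,"ty":-0.377,"tz":0,"wx":0,"wy":0,"wz":0},{"hand":-1,"tx":-0.807,"ty":-0.377,"tz":0,"wx":0,"wy":0,"wz":0},{"hand":-1,"tx":-0.807,"ty":-0.377,"tz":0,"wx":0,"wy":0,"wz":0},{"hand":-1,"tx":-0.807,"ty":-0.377,"tz":0,"wx":0,"wy":0,"wz":0},{"hand":-1,"tx":-0.4,"ty":-0.19,"tz":0,"wx":0,"wy":0,"wz":0},{"hand":-1,"tx":0,"ty":0,"tz":0,"wx":0,"wy":0,"wz":0},{"hand":-1,"tx":0,"ty":0,"tz":0,"wx":0,"wy":0,"wz":0}])

```text
time: 2.67
tool_pos: [590.1, 170.8, 240.9]
tcp_rot: [3.141, -0.0, -1.108]
contact_force: [-0.5, -0.5, -0.1]
grip_width: 92.0
```

```bash
python3 look.py C; python3 - <<'E'
from h import *
im=cv2.imread('pics/wC.png')
c=cv2.resize(im[90:240,180:340],None,fx=4,fy=4,interpolation=cv2.INTER_CUBIC)
c=np.clip((c/255.)**0.5*255,0,255).astype(np.uint8)
cv2.imwrite('pics/cC.png',c)
E
```

```text
2.6667 [590.11885741 170.77559591 240.88730444] [ 3.14130869e+00 -3.98964251e-04 -1.10811929e+00] 0.04046231486135414 [-0.4970698  -0.52344783 -0.14835978] 91.99569532570112
```

View pics/wC.png

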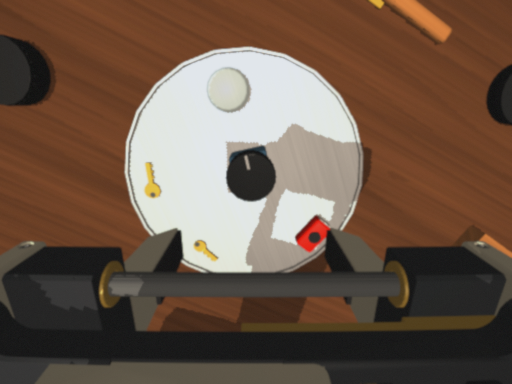

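View pics/cC.png

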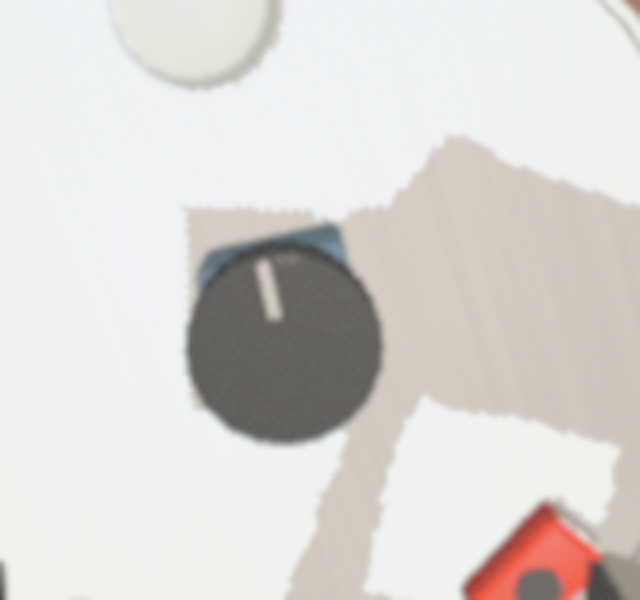

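The pointer on the small black cap points towards image top, and the blue body's near edge is visible at about (232–264,146–152). This is the target. Now I'll measure the cap circle, the pointer and the jar edge.

```bash
python3 - <<'E'
from h import *
im=cv2.imread('pics/wC.png');cm=np.load('cmC.npy',allow_pickle=True).item()
hsv=cv2.cvtColor(im,cv2.COLOR_BGR2HSV)
# cap: dark unsaturated
m=((im.max(2)<60))&~((hsv[...,1]>100)&(hsv[...,2]>30))
m=cv2.morphologyEx(m.astype(np.uint8),cv2.MORPH_CLOSE,np.ones((7,7)))
c=blob(m,(210,130,300,215));(u,v),r=cv2.minEnclosingCircle(c)
e=cv2.fitEllipse(c);print('cap',u,v,r,e)
for z in (77,64,51): 
    P=cast(cm,[e[0],[e[0][0]+e[1][0]/2,e[0][1]]],z);print(z,P[0],np.linalg.norm(P[1]-P[0]))
# pointer
s=np.array([4.,4.]);o=np.array([180,90])
q=cast(cm,np.array([(262,262),(275,320)])/4+o,78);print('pointer',q,np.degrees(np.arctan2(*(q[0]-q[1])[[1,0]])))
# blue
b=((hsv[...,0]>90)&(hsv[...,0]<125)&(hsv[...,1]>90)&(hsv[...,2]>25)&(hsv[...,2]<150))
b[:, :]=b; c=blob(b,(215,135,285,190));pts=c.reshape(-1,2)
top=np.array([[x,pts[pts[:,0]==x][:,1].min()] for x in range(pts[:,0].min(),pts[:,0].max()+1) if (pts[:,0]==x).any()]);print(top.tolist())
t=top[(top[:,0]>234)&(top[:,0]<262)].astype(float)
l=cv2.fitLine(t.astype(np.float32),cv2.DIST_HUBER,0,.01,.01).ravel()
A=cast(cm,[l[2:]-l[:2]*15,l[2:]+l[:2]*15],3);d=A[1]-A[0];print('edge',A,np.degrees(np.arctan2(d[1],d[0])))
n=np.array([-d[1],d[0]])/np.hypot(d[0],d[1]);cc=cast(cm,[e[0]],77)[0]
print('dist cap axis to edge (want 24)',(cc-A[0])[:2]@n)
E
```

```text
cap 250.5 174.10000610351562 25.500301361083984 ((250.53775024414062, 174.58139038085938), (46.81929397583008, 50.14400863647461), 174.62353515625)
77 [596.55287164 176.30151284  77.        ] 26.826328593082767
64 [593.60883232 174.97363951  64.        ] 27.963428353990604
51 [590.66479299 173.64576619  51.        ] 29.100528114898392
pointer [[613.90730373 191.18614374  78.        ]
 [600.66473286 180.59806055  78.        ]] 38.64404550870783
[[255, 149], [256, 149], [257, 148], [258, 148], [259, 149], [260, 149], [261, 148], [262, 148], [263, 149], [264, 151]]
edge [[606.85729231 193.74065419   3.        ]
 [628.133969   158.18586124   3.        ]] -59.102880788480114
dist cap axis to edge (want 24) -17.797093894208743
```

```bash
python3 - <<'E'
from h import *
from scipy.optimize import least_squares
im=cv2.imread('pics/wC.png');cm=np.load('cmC.npy',allow_pickle=True).item()
g=cv2.resize(im,None,fx=4,fy=4,interpolation=cv2.INTER_CUBIC)
m=(g.max(2)<105).astype(np.uint8)
c=blob(m,(860,530,1180,840)).reshape(-1,2)
uv=(c+.5)/4-.5
print(uv.min(0),uv.max(0))
k=uv[:,1]>172
P=cast(cm,uv[k],77)[:,:2]
f=least_squares(lambda p:np.hypot(*(P-p[:2]).T)-p[2],[590,172,29],loss='soft_l1',f_scale=.5);print('free',f.x,f.cost)
f=least_squares(lambda p:np.hypot(*(P-p[:2]).T)-29,[590,172],loss='soft_l1',f_scale=.5);print('r29',f.x,f.cost)
# jar base outline: dark region above cap
k=(uv[:,1]<162)
t=uv[k];t=t[np.argsort(t[:,0])];print(t[::10].round(1).tolist())
# base edge: u 235..262
b=t[(t[:,0]>235)&(t[:,0]<261)&(t[:,1]<155)].astype(np.float32)
l=cv2.fitLine(b,cv2.DIST_HUBER,0,.01,.01).ravel()
A=cast(cm,[l[2:]-l[:2]*12,l[2:]+l[:2]*12],3);d=(A[1]-A[0])[:2];print('edge yaw',np.degrees(np.arctan2(d[1],d[0])), 'resid',np.abs((b-l[2:])@np.array([-l[1],l[0]])).max())
n=np.array([-d[1],d[0]])/np.hypot(*d)
print('dist',(f.x-A[0][:2])@n, 'tool y comp')
E
```

```text
[226.125 145.625] [275.125 200.375]
free [593.79753193 174.78619962  28.1149384 ] 4.931014900934499
r29 [594.75134151 175.31461287] 29.978503675595082
[[229.1, 159.6], [229.1, 158.1], [229.4, 156.9], [230.4, 154.6], [232.4, 152.1], [234.9, 151.4], [237.4, 150.9], [239.9, 150.4], [242.4, 149.9], [244.9, 149.1], [247.4, 148.6], [249.9, 148.1], [252.4, 147.4], [254.9, 146.9], [257.4, 146.4], [259.9, 145.9], [262.4, 145.6], [264.6, 147.9], [265.1, 150.1], [265.4, 152.6], [266.4, 155.1], [267.9, 157.6], [269.9, 159.6], [271.1, 161.9]]
edge yaw -50.90536973055481 resid 0.25327238
dist -21.149814979976735 tool y comp
```

Request:
drive_tool(deltas=[{"hand":-1,"tx":-0.033,"ty":-0.084,"tz":0.3,"wx":0,"wy":0,"wz":-0.5},{"hand":-1,"tx":0,"ty":0,"tz":0.7,"wx":0,"wy":0,"wz":-0.9},{"hand":-1,"tx":0,"ty":0,"tz":0.8,"wx":0,"wy":0,"wz":-0.7},{"hand":-1,"tx":0,"ty":0,"tz":0.5,"wx":0,"wy":0,"wz":-0.4},{"hand":-1,"tx":0,"ty":0,"tz":0.2,"wx":0,"wy":0,"wz":0},{"hand":-1,"tx":0,"ty":0,"tz":0,"wx":0,"wy":0,"wz":0},{"hand":-1,"tx":0,"ty":0,"tz":0,"wx":0,"wy":0,"wz":0}])

```text
time: 3.3
tool_pos: [593.9, 172.3, 141.6]
tcp_rot: [-3.141, -0.001, -0.894]
contact_force: [1.1, 0.3, -0.2]
grip_width: 91.8
```

```bash
python3 look.py D; python3 - <<'E'
from h import *
im=cv2.imread('pics/wD.png')
c=cv2.resize(im[110:260,150:350],None,fx=4,fy=4,interpolation=cv2.INTER_CUBIC)
c=np.clip((c/255.)**0.5*255,0,255).astype(np.uint8)
cv2.imwrite('pics/cD.png',c)
E
```

```text
3.3 [593.90845169 172.27892698 141.62226146] [-3.14084121e+00 -7.16834527e-04 -8.93593344e-01] 0.026189626334459305 [ 1.08112978  0.32835098 -0.22148409] 91.78429781728377
```

View pics/cD.png

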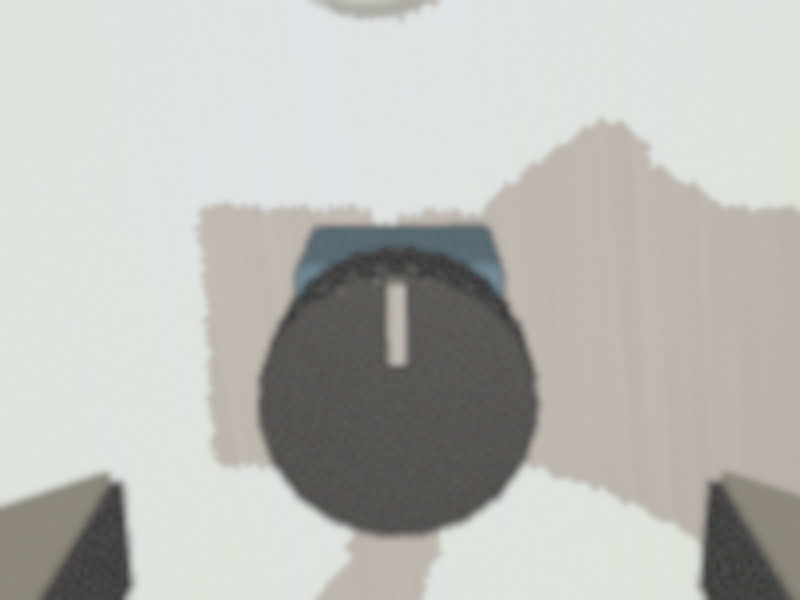

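Close up, the blue jar's near edge is horizontal at row ~166. The cap is centred at about (249,209) with its pointer straight up, so the gripper is aligned with the jar. I'll refine the centre.

```bash
python3 - <<'E'
from h import *
from scipy.optimize import least_squares
from scipy.spatial.transform import Rotation as Ro
im=cv2.imread('pics/wD.png');cm=np.load('cmD.npy',allow_pickle=True).item()
o=get_obs();T=Ro.from_euler('xyz',o['tcp_rot']).as_matrix()
tl=lambda P:(P-o['tool_pos'])@T
g=cv2.resize(im,None,fx=4,fy=4,interpolation=cv2.INTER_CUBIC)
m=(g.max(2)<105).astype(np.uint8)
c=blob(m,(840,640,1160,1000)).reshape(-1,2); uv=(c+.5)/4-.5
print(uv.min(0),uv.max(0))
k=uv[:,1]>213
P=tl(cast(cm,uv[k],77))[:,:2]
f=least_squares(lambda p:np.hypot(*(P-p[:2]).T)-p[2],[0,0,29],loss='soft_l1',f_scale=.5);print('cap in tool xy, r',f.x)
q=tl(cast(cm,np.array([(397,282),(397,366)])/4+[150-.4,110-.4],78));print('pointer tool',q)
E1=tl(cast(cm,np.array([(316,227),(485,227)])/4+[150-.4,110-.4],3));print('base edge tool (centre y = +24)',E1)
S=tl(cast(cm,np.array([(298,270),(503,270)])/4+[150-.4,110-.4],49));print('shoulder edge?',S)
print(T)
E
```

```text
[213.625 165.125] [284.625 244.125]
cap in tool xy, r [-2.52832934 -0.53482341 28.39581459]
pointer tool [[ -2.50037285 -27.78972847  64.4664649 ]
 [ -2.58324434 -10.51448392  64.42639012]]
base edge tool (centre y = +24) [[-24.85137166 -22.28903892 139.41961517]
 [ 19.16511032 -22.29156171 139.48740417]]
shoulder edge? [[-24.83708113 -22.67344478  93.42034855]
 [ 20.38216443 -22.67513013  93.48998781]]
[[ 6.27111927e-01 -7.78924242e-01  2.76690021e-03]
 [-7.78927634e-01 -6.27113768e-01  2.50624469e-04]
 [ 1.53994374e-03 -2.31238463e-03 -9.99996141e-01]]
```

Request:
drive_tool(deltas=[{"hand":-1,"tx":-0.065,"ty":0.01,"tz":0.3,"wx":0,"wy":0,"wz":0},{"hand":-1,"tx":0,"ty":0,"tz":0.5,"wx":0,"wy":0,"wz":0},{"hand":-1,"tx":0,"ty":0,"tz":0.5,"wx":0,"wy":0,"wz":0},{"hand":-1,"tx":0,"ty":0,"tz":0.36,"wx":0,"wy":0,"wz":0},{"hand":-1,"tx":0,"ty":0,"tz":0.18,"wx":0,"wy":0,"wz":0},{"hand":-1,"tx":0,"ty":0,"tz":0,"wx":0,"wy":0,"wz":0},{"hand":-1,"tx":0,"ty":0,"tz":0,"wx":0,"wy":0,"wz":0},{"hand":-1,"tx":0,"ty":0,"tz":0,"wx":0,"wy":0,"wz":0}])

```text
time: 4.02
tool_pos: [592.4, 175.3, 68.8]
tcp_rot: [-3.139, -0.002, -0.891]
contact_force: [0.1, 0.3, 1.1]
grip_width: 91.7
```

```bash
python3 look.py E
```

```text
4.0167 [592.4245142  175.27473313  68.81445027] [-3.13903747e+00 -1.55085736e-03 -8.91112088e-01] 0.002968019627301953 [0.11324801 0.2500805  1.1157238 ] 91.72534925840469
```

View pics/wE.png

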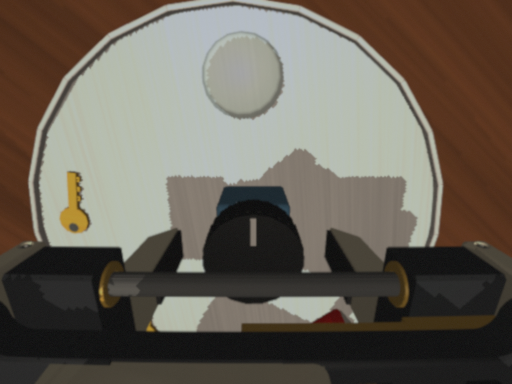

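The cap sits centred between the open fingers at (253,255), and the paperweight and keys are well clear. Closing now.

Request:
drive_tool(deltas=[{"hand":1,"tx":0,"ty":0,"tz":0,"wx":0,"wy":0,"wz":0},{"hand":1,"tx":0,"ty":0,"tz":0,"wx":0,"wy":0,"wz":0},{"hand":1,"tx":0,"ty":0,"tz":0,"wx":0,"wy":0,"wz":0},{"hand":1,"tx":0,"ty":0,"tz":0,"wx":0,"wy":0,"wz":0},{"hand":1,"tx":0,"ty":0,"tz":0,"wx":0,"wy":0,"wz":0},{"hand":1,"tx":0,"ty":0,"tz":0,"wx":0,"wy":0,"wz":0}])

```text
time: 4.57
tool_pos: [591.4, 175.1, 67.1]
tcp_rot: [-3.142, -0.0, -0.891]
contact_force: [-0.3, -0.3, 0.3]
grip_width: 58.0
```

```bash
python3 look.py F
```

```text
4.5667 [591.40562844 175.10005348  67.1337455 ] [-3.14155905e+00 -3.22303895e-04 -8.90746229e-01] 0.002385070986529383 [-0.2540885 -0.3184381  0.3183707] 58.02639633392115
```

View pics/wF.png

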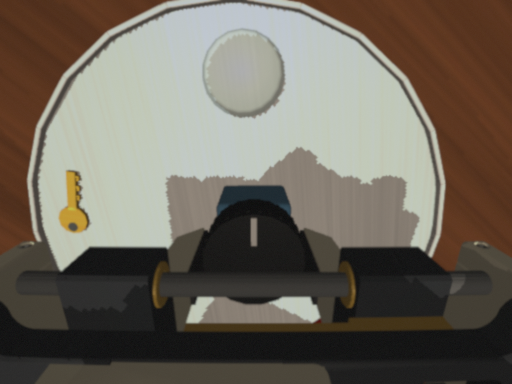

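Request:
drive_tool(deltas=[{"hand":1,"tx":0,"ty":0,"tz":-0.05,"wx":0,"wy":0,"wz":0},{"hand":1,"tx":0,"ty":0,"tz":-0.15,"wx":0,"wy":0,"wz":0},{"hand":1,"tx":0,"ty":0,"tz":-0.2,"wx":0,"wy":0,"wz":0.4},{"hand":1,"tx":0,"ty":0,"tz":-0.2,"wx":0,"wy":0,"wz":0.8},{"hand":1,"tx":0,"ty":0,"tz":-0.2,"wx":0,"wy":0,"wz":0.9},{"hand":1,"tx":0,"ty":0,"tz":-0.2,"wx":0,"wy":0,"wz":0.9},{"hand":1,"tx":0,"ty":0,"tz":-0.2,"wx":0,"wy":0,"wz":0.9},{"hand":1,"tx":0,"ty":0,"tz":-0.2,"wx":0,"wy":0,"wz":0.9},{"hand":1,"tx":0,"ty":0,"tz":-0.2,"wx":0,"wy":0,"wz":0.9},{"hand":1,"tx":0,"ty":0,"tz":-0.2,"wx":0,"wy":0,"wz":0.9},{"hand":1,"tx":0,"ty":0,"tz":-0.1,"wx":0,"wy":0,"wz":0.9},{"hand":1,"tx":0,"ty":0,"tz":-0.1,"wx":0,"wy":0,"wz":0.9},{"hand":1,"tx":0,"ty":0,"tz":0,"wx":0,"wy":0,"wz":0.66},{"hand":1,"tx":0,"ty":0,"tz":0,"wx":0,"wy":0,"wz":0},{"hand":1,"tx":0,"ty":0,"tz":0,"wx":0,"wy":0,"wz":0}])

```text
time: 5.87
tool_pos: [591.0, 175.2, 147.0]
tcp_rot: [3.141, -0.0, -1.68]
contact_force: [-0.5, -0.1, -4.1]
grip_width: 57.9
```

```bash
python3 look.py G
```

```text
5.8667 [590.99131117 175.15022816 146.96016384] [ 3.14084089e+00 -2.70998336e-04 -1.67957443e+00] 0.010371216614118028 [-0.45576065 -0.1483484  -4.11937387] 57.85092446723524
```

View pics/wG.png

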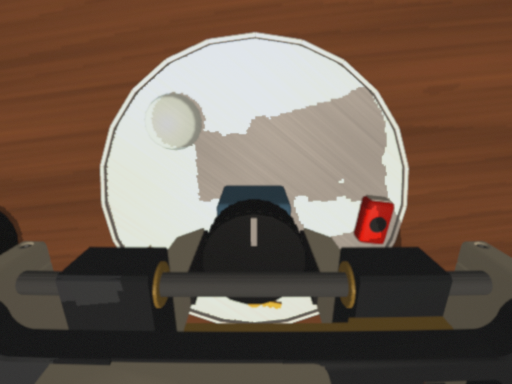

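The jar hangs square in the grip with 4.1 N of load and its front edge level at row ~187. Moving across to the block now.

Request:
drive_tool(deltas=[{"hand":1,"tx":0.3,"ty":-0.04,"tz":0,"wx":0,"wy":0,"wz":0},{"hand":1,"tx":0.6,"ty":-0.08,"tz":0,"wx":0,"wy":0,"wz":0},{"hand":1,"tx":0.8,"ty":-0.107,"tz":0,"wx":0,"wy":0,"wz":0},{"hand":1,"tx":0.8,"ty":-0.107,"tz":0,"wx":0,"wy":0,"wz":0},{"hand":1,"tx":0.8,"ty":-0.107,"tz":0,"wx":0,"wy":0,"wz":0},{"hand":1,"tx":0.8,"ty":-0.107,"tz":0,"wx":0,"wy":0,"wz":0},{"hand":1,"tx":0.8,"ty":-0.107,"tz":0,"wx":0,"wy":0,"wz":0},{"hand":1,"tx":0.8,"ty":-0.107,"tz":0,"wx":0,"wy":0,"wz":0},{"hand":1,"tx":0.8,"ty":-0.107,"tz":0,"wx":0,"wy":0,"wz":0},{"hand":1,"tx":0.8,"ty":-0.107,"tz":0,"wx":0,"wy":0,"wz":0},{"hand":1,"tx":0.8,"ty":-0.107,"tz":0,"wx":0,"wy":0,"wz":0},{"hand":1,"tx":0.8,"ty":-0.107,"tz":0,"wx":0,"wy":0,"wz":0},{"hand":1,"tx":0.6,"ty":-0.08,"tz":0,"wx":0,"wy":0,"wz":0},{"hand":1,"tx":0.36,"ty":-0.05,"tz":0,"wx":0,"wy":0,"wz":0},{"hand":1,"tx":0,"ty":0,"tz":0,"wx":0,"wy":0,"wz":0},{"hand":1,"tx":0,"ty":0,"tz":0,"wx":0,"wy":0,"wz":0},{"hand":1,"tx":0,"ty":0,"tz":0,"wx":0,"wy":0,"wz":0}])

```text
time: 7.33
tool_pos: [600.0, -221.7, 146.9]
tcp_rot: [3.141, 0.001, -1.681]
contact_force: [0.1, -0.5, -3.2]
grip_width: 58.1
```

```bash
python3 look.py H; python3 - <<'E'
from h import *
im=cv2.imread('pics/wH.png')
c=cv2.resize(im[130:310,150:350],None,fx=3.3,fy=3.3,interpolation=cv2.INTER_CUBIC)
c=np.clip((c/255.)**0.5*255,0,255).astype(np.uint8)
cv2.imwrite('pics/cH.png',c)
E
```

```text
7.3333 [ 599.98163207 -221.69803318  146.88341774] [ 3.14078098e+00  7.93000397e-04 -1.68070723e+00] 0.016970233839357616 [ 0.13687646 -0.49979444 -3.21781971] 58.096475926743935
```

View pics/cH.png

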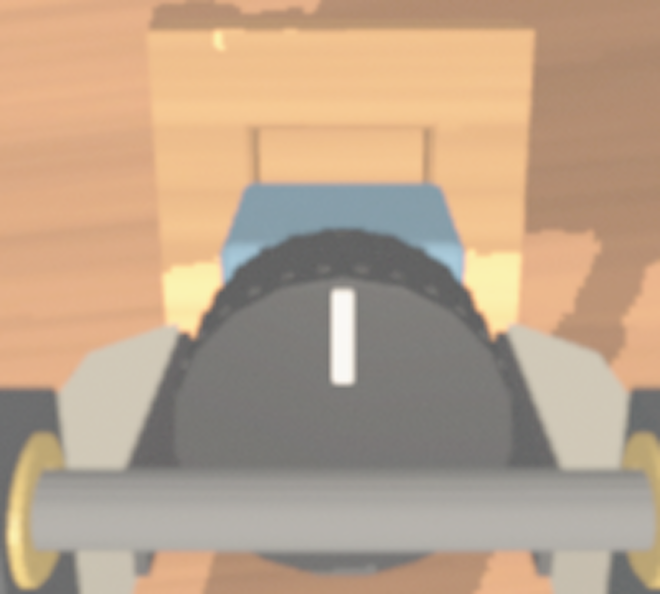

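The whole fit is visible here: the block's far edge (crop row 30), the recess's far edge (row 127), and the blue jar's bottom front edge (row 185). I'll measure their offset in tool coordinates.

```bash
python3 - <<'E'
from h import *
from scipy.spatial.transform import Rotation as Ro
cm=np.load('cmH.npy',allow_pickle=True).item()
o=get_obs();T=Ro.from_euler('xyz',o['tcp_rot']).as_matrix()
print(o['tool_pos'])
def t(q,z): return (cast(cm,np.array(q,float)/3.3+[150-.35,130-.35],z)-o['tool_pos'])@T
print('block far edge corners',t([(148,30),(534,30)],30).round(1).tolist())
print('block sides',t([(163,250),(522,250)],30).round(1).tolist())
print('recess far top',t([(251,127),(433,127)],30).round(1).tolist())
print('recess sides at 180',t([(251,175),(433,175)],30).round(1).tolist())
print('jar base edge',t([(246,186),(440,186)],82.5).round(1).tolist())
print('jar shoulder',t([(222,242),(465,242)],128.5).round(1).tolist())
E
```

```text
[ 600.15240598 -221.3162222   146.99592673]
block far edge corners [[-53.6, -54.8, 117.0], [55.5, -54.9, 116.9]]
block sides [[-53.4, 11.5, 117.0], [56.2, 11.4, 117.0]]
recess far top [[-25.3, -26.8, 117.0], [27.8, -26.8, 117.0]]
recess sides at 180 [[-25.8, -12.3, 117.0], [28.2, -12.3, 117.0]]
jar base edge [[-21.6, -24.2, 64.5], [24.5, -24.2, 64.5]]
jar shoulder [[-21.4, -26.6, 18.5], [24.5, -26.7, 18.5]]
```

```bash
python3 - <<'E'
from h import *
for n in 'FGH':
    im=cv2.imread(f'pics/w{n}.png').astype(int)
    col=im[170:215,240:265].mean(1); 
    print(n,[tuple(x) for x in col[8:36].round(0).astype(int)[:, :].tolist()])
ims=[cv2.imread(f'pics/w{n}.png')[175:305,190:320] for n in 'FH']
c=np.hstack([cv2.resize(i,None,fx=3,fy=3,interpolation=cv2.INTER_CUBIC) for i in ims])
cv2.imwrite('pics/FH.png',np.clip((c/255.)**0.5*255,0,255).astype(np.uint8))
E
```

```text
F [(165, 174, 173), (153, 162, 164), (134, 144, 150), (122, 133, 142), (120, 131, 141), (119, 130, 139), (110, 120, 127), (86, 90, 91), (60, 57, 50), (52, 45, 33), (51, 44, 32), (51, 45, 32), (51, 44, 32), (51, 44, 32), (51, 44, 32), (51, 44, 32), (51, 44, 32), (51, 44, 32), (51, 44, 31), (51, 44, 32), (48, 41, 30), (38, 33, 25), (26, 24, 20), (19, 18, 17), (17, 17, 17), (16, 16, 16), (16, 16, 16), (17, 17, 16)]
G [(146, 159, 171), (146, 159, 171), (146, 160, 172), (146, 160, 171), (146, 159, 172), (145, 158, 170), (135, 146, 155), (105, 109, 111), (73, 69, 61), (62, 54, 40), (62, 53, 39), (62, 54, 39), (62, 54, 39), (62, 53, 39), (62, 54, 39), (62, 53, 39), (62, 53, 39), (61, 53, 38), (62, 53, 39), (61, 53, 38), (57, 50, 36), (45, 40, 31), (31, 29, 25), (22, 22, 21), (20, 21, 21), (20, 20, 20), (20, 20, 20), (20, 20, 20)]
H [(84, 154, 233), (85, 155, 235), (84, 155, 234), (83, 153, 233), (82, 151, 230), (82, 147, 226), (86, 138, 211), (99, 120, 154), (111, 104, 95), (114, 100, 73), (114, 99, 72), (114, 99, 72), (114, 99, 72), (114, 99, 72), (114, 99, 72), (114, 99, 72), (114, 99, 72), (113, 98, 72), (113, 99, 72), (113, 98, 72), (106, 93, 68), (84, 74, 58), (59, 54, 48), (44, 43, 41), (39, 39, 38), (38, 38, 39), (38, 38, 38), (39, 39, 39)]
```

View pics/FH.png

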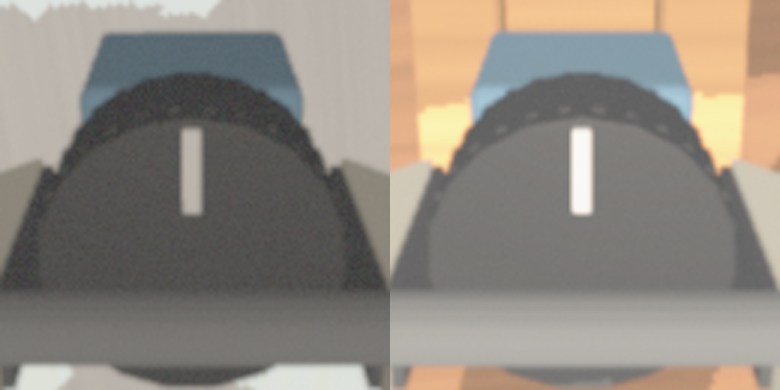

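The jar sits identically in the grip in F and H, so it hasn't slipped or tilted. I'll lower it until the base is just above the block, so the jar and recess edges can be compared at nearly the same depth.

Request:
drive_tool(deltas=[{"hand":1,"tx":0,"ty":0,"tz":0.2,"wx":0,"wy":0,"wz":0},{"hand":1,"tx":0,"ty":0,"tz":0.3,"wx":0,"wy":0,"wz":0},{"hand":1,"tx":0,"ty":0,"tz":0.3,"wx":0,"wy":0,"wz":0},{"hand":1,"tx":0,"ty":0,"tz":0.2,"wx":0,"wy":0,"wz":0},{"hand":1,"tx":0,"ty":0,"tz":0.15,"wx":0,"wy":0,"wz":0},{"hand":1,"tx":0,"ty":0,"tz":0,"wx":0,"wy":0,"wz":0},{"hand":1,"tx":0,"ty":0,"tz":0,"wx":0,"wy":0,"wz":0},{"hand":1,"tx":0,"ty":0,"tz":0,"wx":0,"wy":0,"wz":0}])

```text
time: 8.05
tool_pos: [600.7, -222.7, 101.7]
tcp_rot: [-3.14, -0.0, -1.681]
contact_force: [-0.4, 0.1, -3.3]
grip_width: 58.5
```

```bash
python3 look.py I; python3 - <<'E'
from h import *
im=cv2.imread('pics/wI.png')
c=cv2.resize(im[125:265,160:340],None,fx=4.2,fy=4.2,interpolation=cv2.INTER_CUBIC)
c=np.clip((c/255.)**0.5*255,0,255).astype(np.uint8)
cv2.imwrite('pics/cI.png',c)
E
```

```text
8.05 [ 600.69663781 -222.68576319  101.74678126] [-3.14040750e+00 -4.71640209e-04 -1.68125274e+00] 0.0070407055259249125 [-0.36233236  0.13700119 -3.27317287] 58.46960774997665
```

View pics/cI.png

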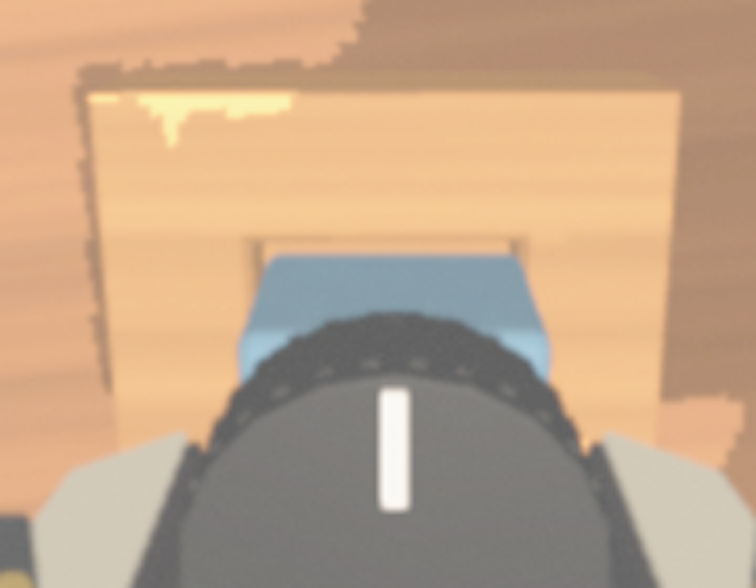

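```bash
python3 - <<'E'
from h import *
from scipy.spatial.transform import Rotation as Ro
cm=np.load('cmI.npy',allow_pickle=True).item()
o=get_obs();T=Ro.from_euler('xyz',o['tcp_rot']).as_matrix()
print(o['tool_pos'])
def t(q,z): return ((cast(cm,np.array(q,float)/4.2+[160-.38,125-.38],z)-o['tool_pos'])@T).round(1).tolist()
print('block far edge corners',t([(86,92),(682,92)],30))
print('block sides',t([(115,400),(661,400)],30))
print('recess far top',t([(247,238),(529,238)],30))
zb=o['tool_pos'][2]-64.5;print(zb)
print('jar base edge',t([(268,255),(523,255)],zb))
print('jar shoulder',t([(239,335),(550,335)],zb+46))
# scanlines
im=cv2.cvtColor(cv2.imread('pics/wI.png'),cv2.COLOR_BGR2HSV)
b=((im[...,0]>85)&(im[...,0]<125)&(im[...,1]>60))
for v in range(184,206,3):
    u=np.where(b[v,200:310])[0]+200
    print(v,u.min() if len(u) else None,u.max() if len(u) else None)
E
```

```text
[ 600.71084821 -222.7853116   101.92023012]
block far edge corners [[-56.2, -54.1, 72.0], [54.2, -54.2, 72.0]]
block sides [[-55.4, 7.7, 71.9], [54.8, 7.7, 71.9]]
recess far top [[-27.4, -26.1, 71.9], [26.9, -26.1, 72.0]]
37.42023012380241
jar base edge [[-22.6, -24.8, 64.5], [25.0, -24.9, 64.6]]
jar shoulder [[-22.2, -25.8, 18.5], [24.0, -25.8, 18.6]]
184 None None
187 225 282
190 224 283
193 223 284
196 222 285
199 221 286
202 220 287
205 218 289
```

Relative to the recess, the jar is about +1.6 mm in tool x and -1.2 mm in tool y. I'll correct that and lower it slowly, watching the force.

Request:
drive_tool(deltas=[{"hand":1,"tx":-0.04,"ty":0.03,"tz":0,"wx":0,"wy":0,"wz":0},{"hand":1,"tx":0,"ty":0,"tz":0.05,"wx":0,"wy":0,"wz":0},{"hand":1,"tx":0,"ty":0,"tz":0.05,"wx":0,"wy":0,"wz":0},{"hand":1,"tx":0,"ty":0,"tz":0.05,"wx":0,"wy":0,"wz":0},{"hand":1,"tx":0,"ty":0,"tz":0.04,"wx":0,"wy":0,"wz":0},{"hand":1,"tx":0,"ty":0,"tz":0,"wx":0,"wy":0,"wz":0},{"hand":1,"tx":0,"ty":0,"tz":0,"wx":0,"wy":0,"wz":0}])

```text
time: 8.68
tool_pos: [599.1, -220.9, 93.3]
tcp_rot: [3.141, 0.0, -1.681]
contact_force: [0.8, 0.1, -4.3]
grip_width: 58.1
```

```bash
python3 look.py J; python3 - <<'E'
from h import *
im=cv2.imread('pics/wJ.png')
c=cv2.resize(im[125:265,160:340],None,fx=4.2,fy=4.2,interpolation=cv2.INTER_CUBIC)
c=np.clip((c/255.)**0.5*255,0,255).astype(np.uint8)
cv2.imwrite('pics/cJ.png',c)
E
```

```text
8.6833 [ 599.1387509  -220.92350193   93.29503307] [ 3.14126300e+00  5.78726490e-05 -1.68149501e+00] 0.0034300812036635623 [ 0.82044246  0.12346375 -4.34881584] 58.06402302738004
```

View pics/cJ.png

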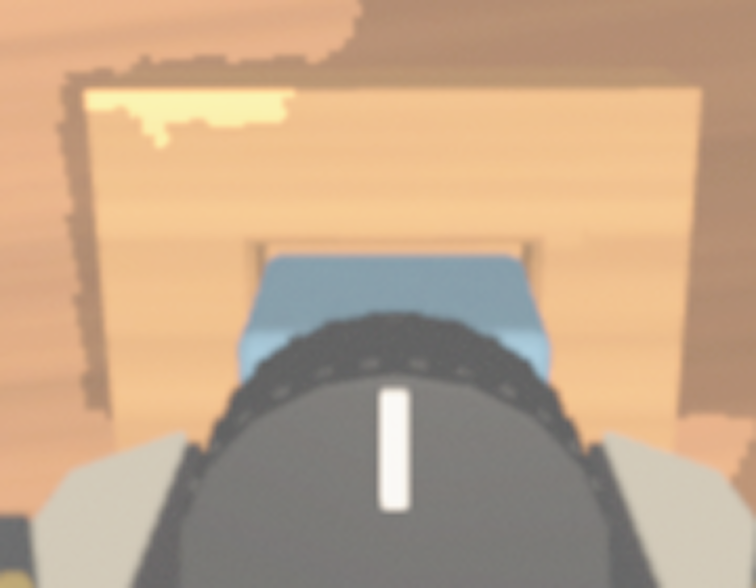

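The jar is now centred in x (recess mid column 395, jar 395), and the front gap is about 2 mm as it should be. Lowering on.

Request:
drive_tool(deltas=[{"hand":1,"tx":0,"ty":0,"tz":0.05,"wx":0,"wy":0,"wz":0},{"hand":1,"tx":0,"ty":0,"tz":0.05,"wx":0,"wy":0,"wz":0},{"hand":1,"tx":0,"ty":0,"tz":0.05,"wx":0,"wy":0,"wz":0},{"hand":1,"tx":0,"ty":0,"tz":0.05,"wx":0,"wy":0,"wz":0},{"hand":1,"tx":0,"ty":0,"tz":0,"wx":0,"wy":0,"wz":0}])

```text
time: 9.15
tool_pos: [598.9, -220.8, 84.9]
tcp_rot: [3.141, 0.0, -1.682]
contact_force: [-0.2, 0.3, -4.2]
grip_width: 57.8
```

Request:
drive_tool(deltas=[{"hand":1,"tx":0,"ty":0,"tz":0.05,"wx":0,"wy":0,"wz":0},{"hand":1,"tx":0,"ty":0,"tz":0.05,"wx":0,"wy":0,"wz":0},{"hand":1,"tx":0,"ty":0,"tz":0.05,"wx":0,"wy":0,"wz":0},{"hand":1,"tx":0,"ty":0,"tz":0.05,"wx":0,"wy":0,"wz":0},{"hand":1,"tx":0,"ty":0,"tz":0,"wx":0,"wy":0,"wz":0},{"hand":1,"tx":0,"ty":0,"tz":0,"wx":0,"wy":0,"wz":0}])

```text
time: 9.65
tool_pos: [599.1, -220.9, 77.3]
tcp_rot: [3.141, 0.0, -1.681]
contact_force: [-0.2, 0.1, -3.8]
grip_width: 58.3
```

Request:
drive_tool(deltas=[{"hand":1,"tx":0,"ty":0,"tz":0.025,"wx":0,"wy":0,"wz":0},{"hand":1,"tx":0,"ty":0,"tz":0.025,"wx":0,"wy":0,"wz":0},{"hand":1,"tx":0,"ty":0,"tz":0,"wx":0,"wy":0,"wz":0}])

```text
time: 9.9
tool_pos: [599.1, -220.9, 75.4]
tcp_rot: [3.141, -0.0, -1.681]
contact_force: [0.6, 0.0, -3.8]
grip_width: 57.8
```

Request:
drive_tool(deltas=[{"hand":1,"tx":0,"ty":0,"tz":0.025,"wx":0,"wy":0,"wz":0},{"hand":1,"tx":0,"ty":0,"tz":0,"wx":0,"wy":0,"wz":0}])

```text
time: 10.07
tool_pos: [599.2, -220.9, 74.4]
tcp_rot: [3.141, -0.0, -1.681]
contact_force: [0.2, 0.5, -3.6]
grip_width: 58.2
```

Request:
drive_tool(deltas=[{"hand":1,"tx":0,"ty":0,"tz":0.0125,"wx":0,"wy":0,"wz":0},{"hand":1,"tx":0,"ty":0,"tz":0,"wx":0,"wy":0,"wz":0}])

```text
time: 10.23
tool_pos: [599.3, -220.9, 74.2]
tcp_rot: [-3.141, -0.0, -1.681]
contact_force: [-0.8, 0.2, -1.3]
grip_width: 58.1
```

Request:
drive_tool(deltas=[{"hand":1,"tx":0,"ty":0,"tz":0.01,"wx":0,"wy":0,"wz":0},{"hand":1,"tx":0,"ty":0,"tz":0,"wx":0,"wy":0,"wz":0},{"hand":1,"tx":0,"ty":0,"tz":0,"wx":0,"wy":0,"wz":0}])

```text
time: 10.48
tool_pos: [599.3, -221.0, 74.1]
tcp_rot: [-3.141, -0.0, -1.681]
contact_force: [-2.0, 1.0, 2.6]
grip_width: 58.4
```

```bash
python3 look.py K; python3 - <<'E'
from h import *
im=cv2.imread('pics/wK.png')
c=cv2.resize(im[125:265,160:340],None,fx=4.2,fy=4.2,interpolation=cv2.INTER_CUBIC)
c=np.clip((c/255.)**0.5*255,0,255).astype(np.uint8)
cv2.imwrite('pics/cK.png',c)
print(get_obs()['moment'])
E
```

```text
10.4833 [ 599.28851243 -220.95990377   74.09168026] [-3.14118958e+00 -2.45931988e-04 -1.68142173e+00] 0.0014893651970471107 [-2.04784058  1.04631666  2.64735533] 58.42056719363588
[0.20773206 0.29301141 0.04729694]
```

View pics/cK.png

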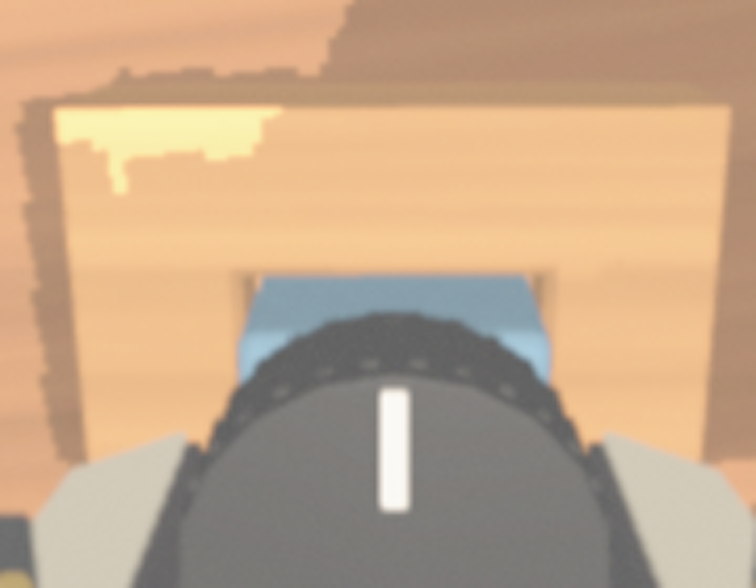

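The jar is down: the weight has come off, the force is now +2.6 N, and TCP z went from 67.1 at grasp to 74.1, matching the 7 mm difference between the tray and recess floors. Now I'll start unscrewing.

Request:
drive_tool(deltas=[{"hand":1,"tx":0,"ty":0,"tz":0,"wx":0,"wy":0,"wz":-0.4},{"hand":1,"tx":0,"ty":0,"tz":0,"wx":0,"wy":0,"wz":-0.6},{"hand":1,"tx":0,"ty":0,"tz":-0.003,"wx":0,"wy":0,"wz":-0.6},{"hand":1,"tx":0,"ty":0,"tz":-0.003,"wx":0,"wy":0,"wz":-0.6},{"hand":1,"tx":0,"ty":0,"tz":-0.003,"wx":0,"wy":0,"wz":-0.6},{"hand":1,"tx":0,"ty":0,"tz":-0.003,"wx":0,"wy":0,"wz":-0.6},{"hand":1,"tx":0,"ty":0,"tz":-0.003,"wx":0,"wy":0,"wz":-0.6}])

```text
time: 11.12
tool_pos: [599.0, -221.8, 74.7]
tcp_rot: [3.141, -0.001, -1.33]
contact_force: [-2.8, -1.6, 1.6]
grip_width: 58.1
```

```bash
python3 look.py L; python3 - <<'E'
from h import *
im=cv2.imread('pics/wL.png')
c=cv2.resize(im[125:305,160:340],None,fx=3.3,fy=3.3,interpolation=cv2.INTER_CUBIC)
c=np.clip((c/255.)**0.5*255,0,255).astype(np.uint8)
cv2.imwrite('pics/cL.png',c)
print(get_obs()['moment'])
E
```

```text
11.1167 [ 599.03677426 -221.79315028   74.70299169] [ 3.14141814e+00 -1.23054063e-03 -1.33049801e+00] 0.6236333041688615 [-2.82288151 -1.62532751  1.58183759] 58.121752189598396
[-0.08200057  0.38978252 -0.01625194]
```

View pics/cL.png

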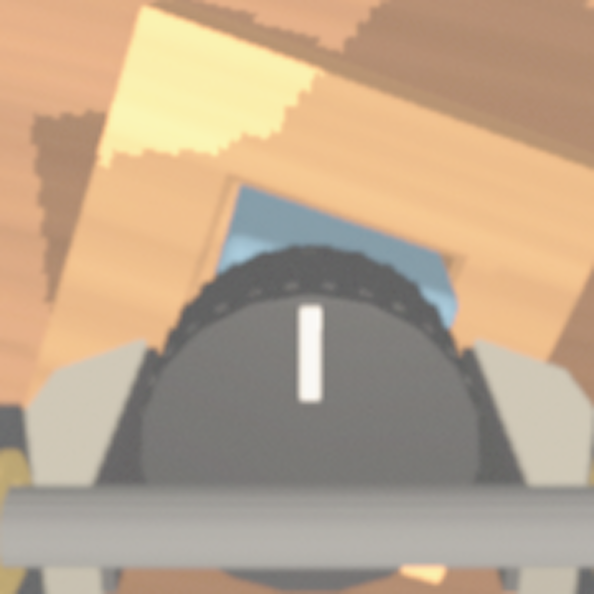

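The cap turns with the gripper (pointer still straight up in the tool view), and the jar is braced square in the recess. Continuing.

Request:
drive_tool(deltas=[{"hand":1,"tx":0,"ty":0,"tz":-0.0033,"wx":0,"wy":0,"wz":-0.6},{"hand":1,"tx":0,"ty":0,"tz":-0.0033,"wx":0,"wy":0,"wz":-0.6},{"hand":1,"tx":0,"ty":0,"tz":-0.0033,"wx":0,"wy":0,"wz":-0.6},{"hand":1,"tx":0,"ty":0,"tz":-0.0033,"wx":0,"wy":0,"wz":-0.6},{"hand":1,"tx":0,"ty":0,"tz":-0.0033,"wx":0,"wy":0,"wz":-0.6},{"hand":1,"tx":0,"ty":0,"tz":-0.0033,"wx":0,"wy":0,"wz":-0.6},{"hand":1,"tx":0,"ty":0,"tz":-0.0033,"wx":0,"wy":0,"wz":-0.6},{"hand":1,"tx":0,"ty":0,"tz":-0.0033,"wx":0,"wy":0,"wz":-0.6}])

```text
time: 11.83
tool_pos: [599.3, -221.9, 75.7]
tcp_rot: [3.141, -0.002, -0.913]
contact_force: [-1.9, -2.8, 1.6]
grip_width: 57.8
```

```bash
python3 - <<'E'
from h import *
o=get_obs();print(o['moment'],o['contact_force'],o['joint_positions'])
E
```

```text
[-0.47233235  0.42715163 -0.17930899] [-1.88140055 -2.80355852  1.55633095] [-4.74014920e-01  7.04261850e-01  1.38633276e+00 -1.25801909e-03
  1.04971899e+00  4.39436625e-01]
```

Request:
drive_tool(deltas=[{"hand":1,"tx":0,"ty":0,"tz":-0.0033,"wx":0,"wy":0,"wz":-0.6},{"hand":1,"tx":0,"ty":0,"tz":-0.0033,"wx":0,"wy":0,"wz":-0.6},{"hand":1,"tx":0,"ty":0,"tz":-0.0033,"wx":0,"wy":0,"wz":-0.6},{"hand":1,"tx":0,"ty":0,"tz":-0.0033,"wx":0,"wy":0,"wz":-0.6},{"hand":1,"tx":0,"ty":0,"tz":-0.0033,"wx":0,"wy":0,"wz":-0.6},{"hand":1,"tx":0,"ty":0,"tz":-0.0033,"wx":0,"wy":0,"wz":-0.6},{"hand":1,"tx":0,"ty":0,"tz":-0.0033,"wx":0,"wy":0,"wz":-0.6},{"hand":1,"tx":0,"ty":0,"tz":-0.0033,"wx":0,"wy":0,"wz":-0.6}])

```text
time: 12.5
tool_pos: [599.5, -221.7, 76.7]
tcp_rot: [3.141, -0.002, -0.493]
contact_force: [-1.2, -1.8, 0.5]
grip_width: 58.1
```

```bash
python3 look.py M; python3 - <<'E'
from h import *
im=cv2.imread('pics/wM.png')
c=cv2.resize(im[125:305,160:340],None,fx=3.3,fy=3.3,interpolation=cv2.INTER_CUBIC)
c=np.clip((c/255.)**0.5*255,0,255).astype(np.uint8)
cv2.imwrite('pics/cM.png',c)
print(get_obs()['moment'])
E
```

```text
12.5 [ 599.50712843 -221.70126825   76.66782019] [ 3.14086048e+00 -1.58244803e-03 -4.93438686e-01] 0.6229277578077754 [-1.17869693 -1.7993478   0.54327225] 58.09427068390078
[-0.42090877  0.07877071  0.00923773]
```

View pics/cM.png

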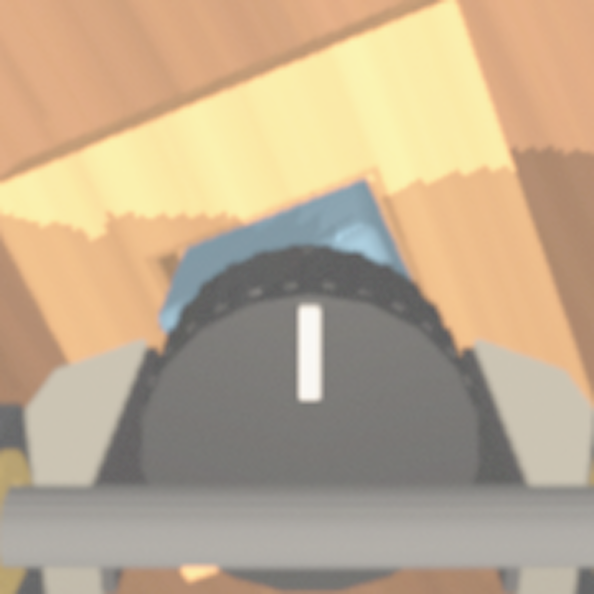

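The wrist has turned 68° with no slip and the moment has dropped to about 0. Turning another 12°, to about 80°.

Request:
drive_tool(deltas=[{"hand":1,"tx":0,"ty":0,"tz":-0.003,"wx":0,"wy":0,"wz":-0.6},{"hand":1,"tx":0,"ty":0,"tz":-0.003,"wx":0,"wy":0,"wz":-0.6},{"hand":1,"tx":0,"ty":0,"tz":-0.003,"wx":0,"wy":0,"wz":-0.6},{"hand":1,"tx":0,"ty":0,"tz":0,"wx":0,"wy":0,"wz":-0.6},{"hand":1,"tx":0,"ty":0,"tz":0,"wx":0,"wy":0,"wz":0},{"hand":1,"tx":0,"ty":0,"tz":0,"wx":0,"wy":0,"wz":0}])

```text
time: 13.05
tool_pos: [599.7, -221.3, 77.0]
tcp_rot: [3.141, -0.001, -0.288]
contact_force: [0.9, -1.6, -0.5]
grip_width: 58.2
```

```bash
python3 look.py N; python3 - <<'E'
from h import *
im=cv2.imread('pics/wN.png')
c=cv2.resize(im[125:305,160:340],None,fx=3.3,fy=3.3,interpolation=cv2.INTER_CUBIC)
c=np.clip((c/255.)**0.5*255,0,255).astype(np.uint8)
cv2.imwrite('pics/cN.png',c)
print(get_obs()['moment'])
E
```

```text
13.05 [ 599.69460539 -221.32986153   76.96731621] [ 3.14110047e+00 -1.49908937e-03 -2.88100931e-01] 0.0025090140533717527 [ 0.91759051 -1.64912458 -0.46657411] 58.22685472215826
[-0.34491134 -0.18362176 -0.01570365]
```

View pics/cN.png

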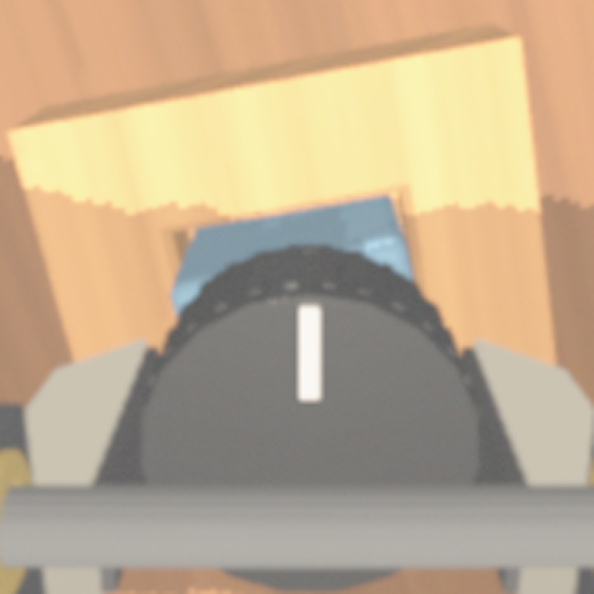

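Turned 80°, with the jar still square in the recess. Lifting slowly and checking the load to make sure the jar stays behind.

Request:
drive_tool(deltas=[{"hand":1,"tx":0,"ty":0,"tz":-0.02,"wx":0,"wy":0,"wz":0},{"hand":1,"tx":0,"ty":0,"tz":-0.03,"wx":0,"wy":0,"wz":0},{"hand":1,"tx":0,"ty":0,"tz":-0.03,"wx":0,"wy":0,"wz":0},{"hand":1,"tx":0,"ty":0,"tz":-0.02,"wx":0,"wy":0,"wz":0},{"hand":1,"tx":0,"ty":0,"tz":0,"wx":0,"wy":0,"wz":0}])

```text
time: 13.52
tool_pos: [599.3, -220.9, 80.9]
tcp_rot: [3.142, -0.0, -0.285]
contact_force: [0.8, -0.7, -0.9]
grip_width: 58.3
```

Only about 1 N (the cap alone), so the threads are free. Lifting it off.

Request:
drive_tool(deltas=[{"hand":1,"tx":0,"ty":0,"tz":-0.05,"wx":0,"wy":0,"wz":0},{"hand":1,"tx":0,"ty":0,"tz":-0.1,"wx":0,"wy":0,"wz":0},{"hand":1,"tx":0,"ty":0,"tz":-0.1,"wx":0,"wy":0,"wz":0},{"hand":1,"tx":0,"ty":0,"tz":-0.1,"wx":0,"wy":0,"wz":0},{"hand":1,"tx":0,"ty":0,"tz":-0.1,"wx":0,"wy":0,"wz":0},{"hand":1,"tx":0,"ty":0,"tz":-0.1,"wx":0,"wy":0,"wz":0},{"hand":1,"tx":0,"ty":0,"tz":-0.1,"wx":0,"wy":0,"wz":0},{"hand":1,"tx":0,"ty":0,"tz":-0.1,"wx":0,"wy":0,"wz":0},{"hand":1,"tx":0,"ty":0,"tz":-0.1,"wx":0,"wy":0,"wz":0},{"hand":1,"tx":0,"ty":0,"tz":-0.1,"wx":0,"wy":0,"wz":0},{"hand":1,"tx":0,"ty":0,"tz":-0.1,"wx":0,"wy":0,"wz":0},{"hand":1,"tx":0,"ty":0,"tz":-0.05,"wx":0,"wy":0,"wz":0},{"hand":1,"tx":0,"ty":0,"tz":0,"wx":0,"wy":0,"wz":0},{"hand":1,"tx":0,"ty":0,"tz":0,"wx":0,"wy":0,"wz":0},{"hand":1,"tx":0,"ty":0,"tz":0,"wx":0,"wy":0,"wz":0}])

```text
time: 14.77
tool_pos: [599.1, -220.9, 124.4]
tcp_rot: [-3.142, 0.0, -0.285]
contact_force: [-0.1, -0.1, -1.5]
grip_width: 58.0
```

```bash
python3 look.py P; python3 - <<'E'
from h import *
im=cv2.imread('pics/wP.png');s=cv2.cvtColor(capture('scene'),cv2.COLOR_RGB2BGR)
print(proj(camera_model('scene'),[[600,-222,50]]))
a=cv2.resize(im[100:300,150:350],(500,500),interpolation=cv2.INTER_CUBIC)
u,v=proj(camera_model('scene'),[[600,-222,70]])[0].astype(int)
b=cv2.resize(s[max(v-50,0):max(v-50,0)+100,max(u-30,0):max(u-30,0)+60],(300,500),interpolation=cv2.INTER_CUBIC)
c=np.hstack([a,b]);cv2.imwrite('pics/cP.png',np.clip((c/255.)**0.6*255,0,255).astype(np.uint8))
t=cv2.cvtColor(capture('top'),cv2.COLOR_RGB2BGR);t0=cv2.imread('pics/top0.png')
d=np.hstack([cv2.resize(x[105:220,155:270],(390,390)) for x in (t0,t)]);cv2.imwrite('pics/tray.png',d)
E
```

```text
14.7667 [ 599.08248301 -220.86607169  124.4482986 ] [-3.14156760e+00  4.24855882e-04 -2.85226093e-01] 0.001651903705823395 [-0.14552881 -0.05943972 -1.45339072] 57.971766764445086
[[170.48897023 171.31617926]]
```

View pics/cP.png

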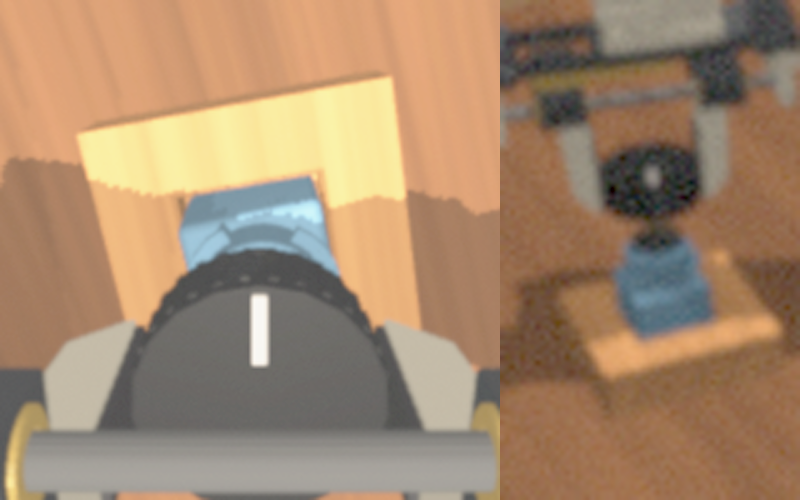

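View pics/tray.png

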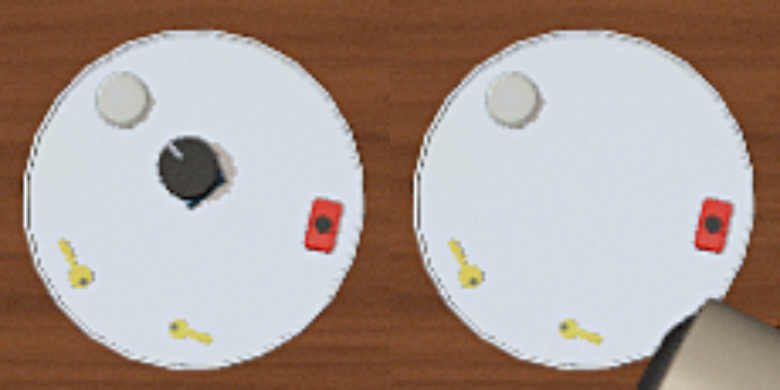

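The open blue jar sits in the recess with the cap level in the gripper, about 50 mm above its closed height (allowed 15–72 mm). The bystanders on the tray look unmoved and the arm is at rest. Handing in.

```bash
python3 -c "
from plant import *
print(close_job()); o=get_obs(); print(o['time'],o['tool_pos'],o['contact_force'],o['grip_width'])"
```

```text
the job is handed in; nothing more can be done
None
the job is handed in; nothing more can be done
```

The blue jar is seated in the block's recess with its cap off, and the gripper is holding the cap above it. I handed the job in just after 14.8 s on the robot's clock, and no verdict was reported.

**What I did:** I gripped the jar by its cap and carried it to the block. I corrected about 2 mm of misalignment using the wrist camera, then lowered the jar until its weight came off the gripper. I turned the cap 80° anticlockwise, raising it with the thread, and lifted it straight off.

**Last checks:**
- **Jar seated:** the gripper came to rest 7 mm higher than at the tray grasp, which matches the recess floor. At about 2.6 N the jar was only lightly pressed down. In the last pictures it is square in the recess.
- **Cap free:** the load during lift-off was only about 1–1.5 N, so the jar was not being lifted.
- **Cap held:** it is level and still gripped at 58 mm opening. It is about 50 mm above its closed height and within about 1 mm of where it sat before lifting.
- **Bystanders:** the keys, paperweight and bicycle light look unmoved in the before-and-after top views. I compared these by eye only.

**Disagreements:** the camera estimates of the jar and cap centre differed by 2–4 mm between views. I relied instead on comparing the jar and recess edges in the same picture. The first move command was refused because its rows left out some of the values, and nothing moved.

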